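# Shim the short foot of a display stand with a taper feeler

### The job

One foot of the low display stand hangs short of the table, at the left-hand corner of the end that faces you. Take the wooden taper feeler, which has an upright tab to hold, and slide its thin end in under the middle of that foot until you feel the foot drag on it with about 8 N; do not ram it. Then let go and leave it nipped there, flat on the table, with the other goods where they are.

Things in the scene. Friction and masses are not known exactly. Their poses are not given: they have to be found in the camera images.
- feeler: Wooden taper feeler, one rigid loose piece of about 70 g lying flat on the table. Origin: on its underside, below the centre of its upright tab; x points along the blade to the thin tip, y across, z up. Tab: 24 mm along x, 16 mm along y, top 62 mm above the underside; pinch it across y from above, 35 to 50 mm up. A tail 28 mm wide, 15 mm thick runs from the tab to x = 35 mm.
- feeler_tip (a point): Centre of the feeler's thin tip, on its underside, 135 mm ahead of the feeler's origin; same axes. The blade, 28 mm wide, tapers evenly from 15 mm thick at the tail (100 mm behind the tip) to 4 mm at the tip: 1.1 mm per 10 mm. Friction on table and foot is about 0.6 (varies); pressing the feeler down on the table adds drag that is not the foot's.
- stand: Low oak display stand that never moves: deck 160 mm (its x) by 90 mm (its y), underside 40 mm and top 56 mm above the table, on four round rubber feet 26 mm wide, with a bangle lying on it. Origin: on the table below the deck's centre. Its x runs along the long side, away from the end with the short foot (roughly to world +x); its y points to the left (roughly world +y).
- foot_spot (a point): Point on the table straight below the centre of the short foot, 20 mm inside the end of the deck; axes as the stand's, so the blade goes in along +x. The foot hangs 6 to 11 mm above the table (differs, not measured). Its 26 mm pad springs straight up, about 8 N per mm: drag builds up over some 8 mm of sliding after first touch. The foot beside it is 48 mm away along y.
- gift_small: Bystander, to be left alone: small pink gift box, 65 x 65 x 36 (mm). Origin at the centre of its underside.
- coasters: Bystander, to be left alone: round bagged stack of coasters, 100 across, 44 high (mm). Origin at the centre of its underside.
- tape: Bystander, to be left alone: roll of tape lying flat, 104 across, 25 high (mm). Origin at the centre of its underside.
- opener: Bystander, to be left alone: wood-handled bottle opener lying flat, 140 long, 12 high (mm). Origin at the centre of its underside.
- pen: Bystander, to be left alone: ball pen lying flat, 129 long, 13 high (mm). Origin at the centre of its underside.
- bangle_loose: Bystander, to be left alone: cream bangle lying flat, 55 across, 7 high (mm). Origin at the centre of its underside.

How it is judged:
By the outcome, as a careful person would: the job done as asked, in the order asked, and still so for the second after the job is handed in, with the robot touching nothing.
It also fails if it takes over 69 s, if anything falls off the work surface, if the arm or the gripper's body presses on something with over 40 N, if the wrist force passes 120 N, or if a joint passes its speed limit or range.

### The arm

A 6-joint arm with a two-finger parallel gripper is mounted at the origin on a cart in front of the work surface, level with it; the furniture and walls round the work are solid. World frame = base frame: x ahead of the robot, y to its left, z up, the work surface at z = 0. Lengths are in m, angles in degrees, forces in N, time in s.
With the tool pointing down it reaches from about 0.4 to 0.825 m from the base axis. Payload 7 kg.
Tool frame: the origin (TCP) lies on the centre line of the jaws, within the pads' length; the fingertips stand 22 mm ahead of it and the grasp point (between the pads) lies 3 mm ahead of it; z points along the fingers, y is the line along which they close (so a half turn about z gives the same grasp; the last joint's range is limited). The gripper opens to 88 mm and grips with 3 to 60 N. Pads are 19 mm wide; open, the fingers measure 130 mm over their backs; the gripper's body (78 mm by 193 mm) begins 47 mm behind the grasp point.
Start: joints at [-53.107, 20.546, 0.682, 0, -70.136, -16.507], TCP at [0.235, -0.633, 0.249] pointing down, gripper open.
Joint ranges: [-176.03, 176.03], [-82.01, 121.73], [-58.28, 71.71], [-173.87, 95.51], [-174.79, -0.11], [-173.66, 173.66]. Speed limits (degrees/s): [136.94, 136.94, 172.46, 180, 180, 180].

### API

Orientations are given as [roll, pitch, yaw] about the fixed x, y, z axes, in that order (R = Rz(yaw) Ry(pitch) Rx(roll)).
In Python, from plant import get_state, cams, r gives the robot as it stands.
- The arm moves only by the tool apply_moves, never from a script. Its argument "targets" is a list of rows, each an object with "dp": the shift along the world's x, y, z in m, a list of three; "yaw": the turn about the world's z in degrees. In form: [{"dp": [x, y, z], "yaw": yaw}, ...]. A call has 1 to 20 rows; each row is the pose to reach, as a shift and turn from the pose commanded when the call began; what a row does not reach only later rows make up. A row lasts 1/12 s, in which the tool goes at most 41.7 mm and 7.16 degrees, less where a joint would pass 70% of its speed; a pose out of reach is approached as far as the arm can. A call with a gripper value outside its range is refused whole. "grip" is the gripper command: -1 is fully open, 1 is shut, values between are in proportion, set as the call begins (left out, the last holds). The fingers move at their own pace and stop on an object; "squeeze" is the grip in N (left out, the last holds). Time passes only in rows, so rows that repeat a pose let the fingers close. It gives the time, the measured TCP pose, the force, the opening and the grip force at its end, in the units of the state.
- get_state(): the state, without advancing time (a new reading comes with each control period).
- cams.capture(name): name is "scene" or "top" or "wrist"; returns a dict with "image" (384x512x3 uint8, red, green, blue), "range_z" (384x512 float32, m along the optical axis (not along the pixel's ray), 0 where there is no reading), "fx", "fy", "cx", "cy" (pixels), "R" (3x3) and "t" (3): a world point X has camera coordinates R X + t; the wrist camera has in their place "T_tool_cam" (4x4, takes a point from camera to tool coordinates, whose origin is the TCP and whose axes are the flange's). Camera axes: x right, y down, z forward; pixel columns grow to the right and rows downward; lengths in m; the calibration is good to about 2 mm. A picture is of the moment at which its call begins: read the wrist's pose just before it.
- r.close_job(): hands the job in; it is judged then, once.
The state is a dict: "time_s": time; "joints": joint angles; "qd": joint speeds; "joint_torque": joint torques, N m; "tcp_pos": TCP position; "eef_rot": TCP orientation; "contact_force": force on the tool from outside, world axes, zero at the start; "moment": the same for the moment, N m; "gripper_width": finger opening in m; "gripper_force": force on a finger pad.
Only numpy, scipy, OpenCV 4.12 (cv2) and the standard library are available. Lean on these libraries where they do the work, as an engineer would, in place of code of your own. Each camera call takes 0.05 s, during which the arm holds its last target. There are 200 camera calls.

## Working session

There is one attempt and no reset: what is moved stays moved. The work goes in short steps, Python scripts to look and compute and a tool call to move; the robot and the scene stay as the last step left them, time stands still between calls to the robot, and variables do not carry over. Pictures are saved under pics/ and viewed, at most 10 in all, crops included, and the job is handed in when it is done.

Besides the shell and the picture viewer there is one more tool, called as a command line: name --argument value ..., lists and objects as JSON in quotes. apply_moves: Moves the arm, as the interface text tells. Its arguments: {"type":"object","properties":{"targets":{"type":"array","items":{"type":"object","properties":{"dp":{"type":"array","items":{"type":"number"}},"yaw":{"type":"number"}}}},"grip":{"type":"number"},"squeeze":{"type":"number"}},"required":["targets"]}

```bash
mkdir -p pics
cat > h.py <<'E'
import numpy as np, cv2
from plant import get_state, cams, r
from scipy.spatial.transform import Rotation as Ro
def cap(n):
    s=get_state(); c=cams.capture(n)
    z=c["range_z"]; v,u=np.mgrid[:z.shape[0],:z.shape[1]]
    P=np.stack([(u-c["cx"])/c["fx"]*z,(v-c["cy"])/c["fy"]*z,z],-1)
    if "T_tool_cam" in c:
        T=np.array(c["T_tool_cam"]); P=P@T[:3,:3].T+T[:3,3]
        W=P@Ro.from_euler('xyz',s["eef_rot"],degrees=True).as_matrix().T+np.array(s["tcp_pos"])
    else: W=(P-np.array(c["t"]))@np.array(c["R"])
    W[z==0]=np.nan
    return c["image"],W
def save(n,im): cv2.imwrite("pics/"+n+".png",im[...,::-1])
E
python3 - <<'E'
from h import *
for n in("top","scene"):
    im,W=cap(n); np.save(n+"W.npy",W); np.save(n+"I.npy",im); save(n+"1",im)
a=cv2.imread("pics/top1.png"); cv2.imwrite("pics/top1.png",cv2.resize(a,(800,600)))
s=get_state(); print(s)
E
```

```text
{'time_s': 0.1, 'joints': array([-5.31081849e+01,  2.05875423e+01,  6.39445336e-01, -1.83051697e-02,
       -7.01349726e+01, -1.65036526e+01]), 'qd': array([-0.11341296, -0.12183703,  0.14321726,  0.1634313 , -0.00524749,
        0.00067999]), 'joint_torque': array([-2.23551098e-03, -5.84163308e+01,  2.93752635e+01,  7.01554298e+00,
        1.01308632e-02, -3.34057074e-05]), 'tcp_pos': array([ 0.23496352, -0.63236065,  0.24771538]), 'eef_rot': array([ 1.79915464e+02, -7.10036928e-03, -1.59618065e+02]), 'contact_force': array([ 0.2141276 , -0.61406726,  0.38716884]), 'moment': array([0.01146252, 0.0159885 , 0.00134916]), 'gripper_force': 0.0, 'gripper_width': 0.08731167948647091}
```

View pics/top1.png

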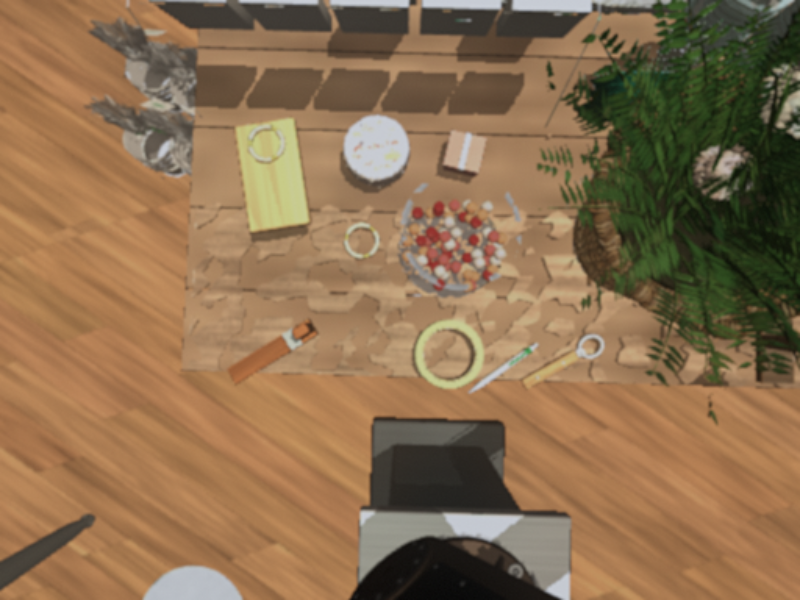

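View pics/scene1.png

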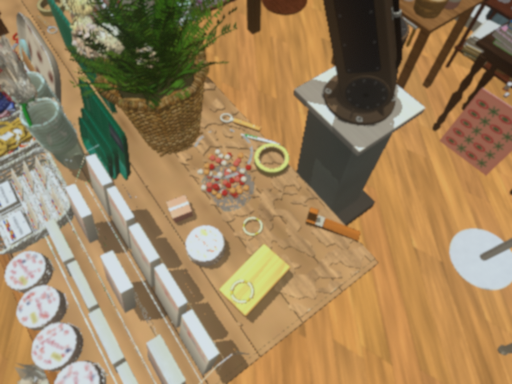

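The top view shows the stand at (272,175) with its near end at row 228. The feeler's tab is at about (303,333) and its blade runs to the lower left, with the tip near (235,375). Now I'll measure them.

Run:
```python
from h import *
W=np.load("topW.npy"); I=np.load("topI.npy")
def roi(u0,v0,u1,v1):
    s=.64; return (slice(int(v0*s),int(v1*s)),slice(int(u0*s),int(u1*s)))
def rep(n,R,lo,hi):
    P=W[R].reshape(-1,3); P=P[(P[:,2]>lo)&(P[:,2]<hi)]
    rc=cv2.minAreaRect((P[:,:2]*1000).astype(np.float32)); print(n,len(P),P[:,2].min().round(4),np.median(P[:,2]).round(4),P[:,2].max().round(4),np.round(rc[0],1),np.round(rc[1],1),round(rc[2],1)); print(cv2.boxPoints(rc).round(0).tolist())
rep("deck",roi(225,105,325,250),.045,.061)
rep("feeler",roi(215,310,335,390),.004,.08)
rep("tab",roi(215,310,335,390),.045,.08)
rep("table",roi(310,260,400,310),-.02,.02)
rep("bangle",roi(335,215,390,265),.003,.02)
rep("coast",roi(335,105,420,190),.02,.06)
```

```text
deck 2621 0.045 0.0557 0.061 [643.8 299. ] [160.   91.1] 10.6
[[557.0, 329.0], [574.0, 239.0], [731.0, 269.0], [714.0, 358.0]]
feeler 722 0.0041 0.0121 0.0652 [390.8 290.8] [ 98.5 165.1] 5.8
[[333.0, 368.0], [350.0, 204.0], [448.0, 214.0], [431.0, 378.0]]
tab 86 0.0464 0.0608 0.0652 [417.2 247. ] [15.8 23.8] 32.8
[[404.0, 253.0], [417.0, 233.0], [430.0, 241.0], [417.0, 261.0]]
table 1852 -0.0194 -0.0018 0.0048 [491.8 179.3] [ 75.9 138.9] 1.7
[[452.0, 248.0], [456.0, 109.0], [532.0, 111.0], [528.0, 250.0]]
bangle 154 0.0031 0.0056 0.0097 [557.3 171. ] [53.1 59.4] 20.3
[[522.0, 190.0], [543.0, 134.0], [592.0, 152.0], [572.0, 208.0]]
coast 1472 0.0201 0.0424 0.0476 [691.1 147.7] [97.4 98.3] 65.2
[[626.0, 124.0], [715.0, 83.0], [756.0, 171.0], [667.0, 213.0]]
```

Run:
```python
from h import *
P=np.concatenate([np.load(n+"W.npy").reshape(-1,3) for n in("topW"[:3],"scene")])
for x0 in np.arange(.2,.7,.05):
    print(round(x0,2),[ (lambda q: round(float(np.max(q)),2) if len(q) else None)(P[(P[:,0]>x0)&(P[:,0]<x0+.05)&(P[:,1]>y0)&(P[:,1]<y0+.1),2]) for y0 in np.arange(-.7,.4,.1)])
```

```text
0.2 [-0.76, -0.76, -0.75, -0.76, -0.76, -0.76, 0.44, 0.45, -0.76, -0.75, -0.76]
0.25 [-0.75, -0.76, -0.76, -0.76, -0.76, -0.76, -0.76, -0.76, -0.76, -0.75, -0.76]
0.3 [None, None, -0.01, -0.01, -0.01, 0.01, 0.03, 0.03, -0.01, -0.01, 0.01]
0.35 [None, 0.0, 0.02, 0.0, 0.33, 0.44, 0.03, 0.03, 0.01, 0.02, 0.02]
0.4 [None, 0.0, 0.27, 0.33, 0.44, 0.45, 0.03, 0.03, 0.0, 0.07, 0.02]
0.45 [None, 0.0, 0.32, 0.37, 0.43, 0.47, 0.41, 0.19, 0.0, 0.0, 0.01]
0.5 [0.23, 0.28, 0.34, 0.39, 0.42, 0.48, 0.41, 0.19, 0.19, 0.01, 0.01]
0.55 [0.21, 0.29, 0.29, 0.41, 0.42, 0.5, 0.43, 0.19, 0.19, 0.06, 0.06]
0.6 [0.19, None, 0.15, 0.42, 0.46, 0.5, 0.45, 0.19, 0.05, 0.06, 0.06]
0.65 [0.2, 0.19, 0.39, 0.41, 0.46, 0.47, 0.43, 0.04, 0.05, 0.07, 0.07]
```

apply_moves --targets '[{"dp":[0,0,0.03],"yaw":0},{"dp":[0,0,0.06],"yaw":0},{"dp":[0,0,0.09],"yaw":0},{"dp":[0,0,0.12],"yaw":0},{"dp":[0,0,0.15],"yaw":0},{"dp":[0,0,0.18],"yaw":0},{"dp":[0,0,0.21],"yaw":0},{"dp":[0,0,0.24],"yaw":0},{"dp":[0,0,0.27],"yaw":0},{"dp":[0,0,0.3],"yaw":0},{"dp":[0.01,0.03,0.3],"yaw":5},{"dp":[0.02,0.06,0.3],"yaw":10},{"dp":[0.03,0.09,0.3],"yaw":15},{"dp":[0.04,0.12,0.3],"yaw":20},{"dp":[0.05,0.15,0.3],"yaw":25},{"dp":[0.06,0.18,0.3],"yaw":30},{"dp":[0.07,0.21,0.3],"yaw":35},{"dp":[0.08,0.24,0.3],"yaw":40},{"dp":[0.09,0.27,0.3],"yaw":45},{"dp":[0.1,0.3,0.3],"yaw":50}]' --grip -1

```text
time_s: 1.77
tcp_pos: [0.3351, -0.3312, 0.5483]
eef_rot: [180.0, 0.0, -109.4]
contact_force: [0.7, -0.5, 0.1]
gripper_width: 0.0877
gripper_force: 0.0
```

apply_moves --targets '[{"dp":[0.01,0.03,0],"yaw":3},{"dp":[0.02,0.06,0],"yaw":6},{"dp":[0.03,0.09,0],"yaw":9},{"dp":[0.04,0.12,0],"yaw":12},{"dp":[0.05,0.15,0],"yaw":15},{"dp":[0.06,0.18,0],"yaw":18},{"dp":[0.07,0.21,0],"yaw":21},{"dp":[0.08,0.24,0],"yaw":24},{"dp":[0.09,0.27,0],"yaw":27},{"dp":[0.09,0.3,0],"yaw":30},{"dp":[0.09,0.33,0],"yaw":33},{"dp":[0.09,0.36,0],"yaw":36},{"dp":[0.09,0.39,0],"yaw":39},{"dp":[0.09,0.42,0],"yaw":42},{"dp":[0.09,0.45,0],"yaw":45},{"dp":[0.09,0.48,0],"yaw":48},{"dp":[0.085,0.51,-0.03],"yaw":51},{"dp":[0.082,0.54,-0.06],"yaw":52.6},{"dp":[0.082,0.57,-0.09],"yaw":52.6},{"dp":[0.082,0.58,-0.13],"yaw":52.6}]'

```text
time_s: 3.43
tcp_pos: [0.417, 0.2498, 0.4199]
eef_rot: [-179.9, 0.0, -56.9]
contact_force: [0.7, 1.3, -0.1]
gripper_width: 0.0874
gripper_force: 0.0
```

apply_moves --targets '[{"dp":[0,0,-0.03],"yaw":0},{"dp":[0,0,-0.06],"yaw":0},{"dp":[0,0,-0.09],"yaw":0},{"dp":[0,0,-0.12],"yaw":0},{"dp":[0,0,-0.15],"yaw":0},{"dp":[0,0,-0.18],"yaw":0},{"dp":[0,0,-0.18],"yaw":0},{"dp":[0,0,-0.18],"yaw":0}]'

```text
time_s: 4.1
tcp_pos: [0.4167, 0.2461, 0.2398]
eef_rot: [179.8, -0.1, -57.0]
contact_force: [-0.1, 0.3, 1.2]
gripper_width: 0.0881
gripper_force: 0.0
```

Run:
```python
from h import *
I,W=cap("wrist"); s=get_state(); print(s["tcp_pos"],s["eef_rot"],s["joints"].round(1)); save("w1",I)
np.save("w1W.npy",W)
P=W.reshape(-1,3); P=P[np.isfinite(P).all(1)]
box=(abs(P[:,0]-.39)<.1)&(abs(P[:,1]-.29)<.12)
for n,lo,hi in(("feeler",.004,.07),("tab",.05,.07),("tail",.012,.018)):
    q=P[box&(P[:,2]>lo)&(P[:,2]<hi)]
    if len(q)>5:
        rc=cv2.minAreaRect((q[:,:2]*1000).astype(np.float32)); print(n,len(q),np.round(rc[0],1),np.round(rc[1],1),round(rc[2],1),np.median(q[:,2]))
print(np.median(P[box&(abs(P[:,2])<.01),2]))
```

```text
[0.41757931 0.24694677 0.24144219] [-1.79987894e+02 -4.33935335e-02 -5.69949842e+01] [ 53.9   2.7 -23.2   0.  -64.1 -20.9]
feeler 2362 [384.3 300.1] [ 28.1 147.4] 33.3 0.013914193319739948
tab 345 [418.4 248.6] [14.9 23.8] 33.0 0.062325240425819245
tail 1013 [399.1 277.5] [28.1 93.2] 33.4 0.015173922619631824
8.711790197013514e-05
```

View pics/w1.png

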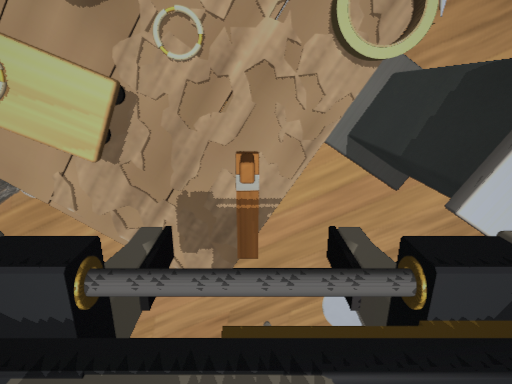

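The wrist view shows the feeler clearly, with its tab at about (247,168) and the blade running down to (247,255). The measured tab is at (418.4, 248.6) mm, yaw 123.2, which agrees with the top view. Now I'll grasp it.

apply_moves --targets '[{"dp":[0.001,0.002,-0.03],"yaw":0.2},{"dp":[0.001,0.002,-0.06],"yaw":0.2},{"dp":[0.001,0.002,-0.09],"yaw":0.2},{"dp":[0.001,0.002,-0.12],"yaw":0.2},{"dp":[0.001,0.002,-0.145],"yaw":0.2},{"dp":[0.001,0.002,-0.165],"yaw":0.2},{"dp":[0.001,0.002,-0.18],"yaw":0.2},{"dp":[0.001,0.002,-0.19],"yaw":0.2},{"dp":[0.001,0.002,-0.194],"yaw":0.2},{"dp":[0.001,0.002,-0.194],"yaw":0.2},{"dp":[0.001,0.002,-0.194],"yaw":0.2}]'

```text
time_s: 5.07
tcp_pos: [0.4191, 0.2499, 0.0477]
eef_rot: [-179.9, 0.0, -56.8]
contact_force: [-0.1, 0.9, -0.9]
gripper_width: 0.0877
gripper_force: 0.0
```

apply_moves --targets '[{"dp":[0,0,0],"yaw":0},{"dp":[0,0,0],"yaw":0},{"dp":[0,0,0],"yaw":0},{"dp":[0,0,0],"yaw":0},{"dp":[0,0,0],"yaw":0},{"dp":[0,0,0],"yaw":0},{"dp":[0,0,0],"yaw":0},{"dp":[0,0,0],"yaw":0},{"dp":[0,0,0],"yaw":0},{"dp":[0,0,0],"yaw":0}]' --grip 1 --squeeze 25

```text
time_s: 5.9
tcp_pos: [0.4181, 0.2488, 0.0463]
eef_rot: [180.0, -0.0, -56.8]
contact_force: [-0.2, 0.8, -1.1]
gripper_width: 0.0268
gripper_force: 0.0
```

apply_moves --targets '[{"dp":[0,0,0],"yaw":0},{"dp":[0,0,0],"yaw":0},{"dp":[0,0,0],"yaw":0},{"dp":[0,0,0],"yaw":0},{"dp":[0,0,0],"yaw":0},{"dp":[0,0,0],"yaw":0}]'

```text
time_s: 6.4
tcp_pos: [0.418, 0.2487, 0.0463]
eef_rot: [180.0, -0.0, -56.8]
contact_force: [-0.8, -1.1, -0.2]
gripper_width: 0.0161
gripper_force: 25.0
```

apply_moves --targets '[{"dp":[0,0,0.01],"yaw":0},{"dp":[0,0,0.025],"yaw":0},{"dp":[0,0,0.045],"yaw":0},{"dp":[0,0,0.07],"yaw":0},{"dp":[0,0,0.09],"yaw":-4},{"dp":[0,0,0.1],"yaw":-10},{"dp":[0,0,0.1],"yaw":-16},{"dp":[0,0,0.1],"yaw":-22},{"dp":[0,0,0.1],"yaw":-28},{"dp":[0,0,0.1],"yaw":-34},{"dp":[0,0,0.1],"yaw":-40},{"dp":[0,0,0.1],"yaw":-46},{"dp":[0,0,0.1],"yaw":-52},{"dp":[0,0,0.1],"yaw":-58},{"dp":[0,0,0.1],"yaw":-64},{"dp":[0,0,0.1],"yaw":-70},{"dp":[0,0,0.1],"yaw":-76},{"dp":[0,0,0.1],"yaw":-82},{"dp":[0,0,0.1],"yaw":-88},{"dp":[0,0,0.1],"yaw":-94}]'

```text
time_s: 8.07
tcp_pos: [0.4179, 0.2486, 0.1462]
eef_rot: [-180.0, -0.0, -151.1]
contact_force: [0.2, 0.9, -1.7]
gripper_width: 0.0158
gripper_force: 25.0
```

apply_moves --targets '[{"dp":[0,0.005,0],"yaw":-5},{"dp":[0,0.015,0],"yaw":-10},{"dp":[0,0.023,0],"yaw":-15},{"dp":[0,0.03,0],"yaw":-18.4},{"dp":[0,0.03,0],"yaw":-18.4},{"dp":[0,0.03,0],"yaw":-18.4}]'

```text
time_s: 8.57
tcp_pos: [0.4179, 0.2787, 0.1461]
eef_rot: [-180.0, -0.0, -169.1]
contact_force: [-0.6, -0.2, 0.0]
gripper_width: 0.0161
gripper_force: 25.0
```

Run:
```python
from h import *
s=get_state(); print(s["tcp_pos"],s["eef_rot"],s["joints"].round(1),s["gripper_width"],s["contact_force"])
I,W=cap("wrist"); save("w2",I)
def rep(n,P):
    rc=cv2.minAreaRect((P[:,:2]*1000).astype(np.float32)); print(n,len(P),np.median(P[:,2]).round(4),np.round(rc[0],1),np.round(rc[1],1),round(rc[2],1)); print(cv2.boxPoints(rc).round(1).tolist())
for n in("wrist","top"):
    if n=="top": I,W=cap("top")
    P=W.reshape(-1,3); P=P[np.isfinite(P).all(1)]
    q=P[(abs(P[:,2]-.056)<.004)&(P[:,0]>.54)&(P[:,0]<.75)&(P[:,1]>.22)&(P[:,1]<.38)]
    if len(q)>5: rep("deck "+n,q)
```

```text
[0.41785966 0.27867812 0.14611772] [-1.79979052e+02 -3.11239741e-02 -1.69075986e+02] [  56.1    9.8  -28.8   -0.   -51.4 -135.2] 0.01609731515002549 [-0.62007782 -0.2327867   0.02066455]
deck top 2508 0.0557 [643.5 298.4] [159.6  89.7] 10.6
[[556.7999877929688, 327.79998779296875], [573.2999877929688, 239.60000610351562], [730.2000122070312, 269.1000061035156], [713.5999755859375, 357.20001220703125]]
```

View pics/w2.png

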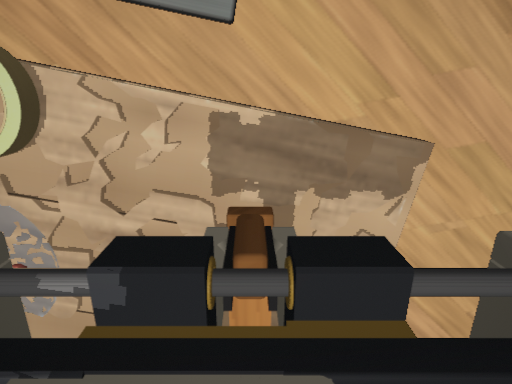

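The wrist view shows the tab between the pads at about (250,250), with the blade pointing forward out of view. I'll lower it just short of the foot and regrip so that it lies flat.

apply_moves --targets '[{"dp":[0.001,0.004,-0.02],"yaw":-0.3},{"dp":[0.001,0.004,-0.045],"yaw":-0.3},{"dp":[0.001,0.004,-0.065],"yaw":-0.3},{"dp":[0.001,0.004,-0.08],"yaw":-0.3},{"dp":[0.001,0.004,-0.09],"yaw":-0.3},{"dp":[0.001,0.004,-0.095],"yaw":-0.3},{"dp":[0.001,0.004,-0.098],"yaw":-0.3},{"dp":[0.001,0.004,-0.099],"yaw":-0.3},{"dp":[0.001,0.004,-0.099],"yaw":-0.3},{"dp":[0.001,0.004,-0.099],"yaw":-0.3}]'

```text
time_s: 9.5
tcp_pos: [0.4195, 0.2832, 0.0481]
eef_rot: [179.9, 0.1, -169.5]
contact_force: [-0.0, 0.1, -1.2]
gripper_width: 0.0158
gripper_force: 25.0
```

apply_moves --targets '[{"dp":[0,0,0],"yaw":0},{"dp":[0,0,0],"yaw":0},{"dp":[0,0,0],"yaw":0},{"dp":[0,0,0],"yaw":0},{"dp":[0,0,0],"yaw":0},{"dp":[0,0,0],"yaw":0}]' --grip -0.4

```text
time_s: 10.0
tcp_pos: [0.4191, 0.2828, 0.0474]
eef_rot: [180.0, 0.0, -169.5]
contact_force: [0.6, -0.1, 0.1]
gripper_width: 0.0502
gripper_force: 0.0
```

Run:
```python
from h import *
s=get_state(); print(s["tcp_pos"],s["eef_rot"],s["gripper_width"],s["contact_force"])
I,W=cap("top"); save("t2",cv2.resize(I[70:200,120:270],None,fx=4,fy=4))
P=W.reshape(-1,3); P=P[np.isfinite(P).all(1)]
u=np.array([np.cos(np.radians(10.6)),np.sin(np.radians(10.6))]); n=np.array([-u[1],u[0]])
f=np.array([.5802,.3112]) # top-frame foot
q=P-np.r_[f,0]; a=q[:,:2]@u; b=q[:,:2]@n
for x in np.arange(-.12,-.03,.01):
    m=(a>x)&(a<x+.01)&(abs(b)<.03)
    z=P[m,2]; bb=b[m][z>.0035]
    print(round(x,3),m.sum(),len(bb), z.max().round(4), (bb.min().round(4),bb.max().round(4)) if len(bb) else None)
```

```text
[0.41910317 0.28280768 0.04743953] [ 1.79994073e+02  4.42108115e-03 -1.69512725e+02] 0.050193451121409764 [ 0.64967843 -0.12723211  0.05209205]
-0.12 133 108 0.4656 (np.float64(-0.0216), np.float64(0.0175))
-0.11 101 53 0.0147 (np.float64(-0.013), np.float64(0.0152))
-0.1 103 50 0.0143 (np.float64(-0.0131), np.float64(0.0143))
-0.09 99 50 0.0141 (np.float64(-0.0133), np.float64(0.015))
-0.08 95 49 0.012 (np.float64(-0.0134), np.float64(0.0144))
-0.07 99 47 0.0112 (np.float64(-0.0123), np.float64(0.0149))
-0.06 103 51 0.0097 (np.float64(-0.0133), np.float64(0.0139))
-0.05 100 41 0.0084 (np.float64(-0.0235), np.float64(0.0203))
-0.04 101 37 0.008 (np.float64(-0.0131), np.float64(0.0145))
```

View pics/t2.png

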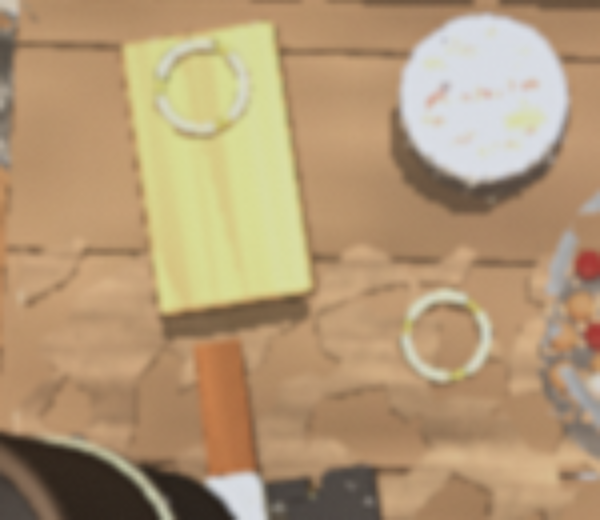

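The crop shows the blade in line with the stand and flat on the table, with its tip at (220,342) just short of the deck end at about row 300. It is centred within 1 mm, so I'll regrip and slide.

apply_moves --targets '[{"dp":[0,0,0],"yaw":0},{"dp":[0,0,0],"yaw":0},{"dp":[0,0,0],"yaw":0},{"dp":[0,0,0],"yaw":0},{"dp":[0,0,0],"yaw":0},{"dp":[0,0,0],"yaw":0},{"dp":[0,0,0],"yaw":0},{"dp":[0,0,0],"yaw":0}]' --grip 1 --squeeze 25

```text
time_s: 10.72
tcp_pos: [0.4191, 0.2827, 0.0473]
eef_rot: [-180.0, -0.0, -169.5]
contact_force: [0.5, -0.8, -1.1]
gripper_width: 0.0159
gripper_force: 25.0
```

apply_moves --targets '[{"dp":[0.002,0.0003,0],"yaw":0},{"dp":[0.0039,0.0006,0],"yaw":0},{"dp":[0.0059,0.0009,0],"yaw":0},{"dp":[0.0079,0.0012,0],"yaw":0},{"dp":[0.0098,0.0015,0],"yaw":0},{"dp":[0.0118,0.0018,0],"yaw":0},{"dp":[0.0138,0.0021,0],"yaw":0},{"dp":[0.0157,0.0024,0],"yaw":0},{"dp":[0.0177,0.0028,0],"yaw":0},{"dp":[0.0197,0.0032,0],"yaw":0}]'

```text
time_s: 11.55
tcp_pos: [0.439, 0.286, 0.0473]
eef_rot: [-180.0, -0.0, -169.5]
contact_force: [-0.8, 0.2, -1.7]
gripper_width: 0.0157
gripper_force: 25.0
```

apply_moves --targets '[{"dp":[0.001,0.0002,0],"yaw":0},{"dp":[0.002,0.0004,0],"yaw":0},{"dp":[0.0029,0.0006,0],"yaw":0},{"dp":[0.0039,0.0007,0],"yaw":0},{"dp":[0.0049,0.0009,0],"yaw":0},{"dp":[0.0059,0.0011,0],"yaw":0},{"dp":[0.0069,0.0013,0],"yaw":0},{"dp":[0.0079,0.0015,0],"yaw":0},{"dp":[0.0088,0.0017,0],"yaw":0},{"dp":[0.0098,0.0018,0],"yaw":0}]'

```text
time_s: 12.38
tcp_pos: [0.4487, 0.2878, 0.0474]
eef_rot: [180.0, 0.0, -169.5]
contact_force: [-0.2, 0.2, -0.4]
gripper_width: 0.016
gripper_force: 25.0
```

apply_moves --targets '[{"dp":[0.001,0.0002,0],"yaw":0},{"dp":[0.002,0.0004,0],"yaw":0},{"dp":[0.0029,0.0006,0],"yaw":0},{"dp":[0.0039,0.0007,0],"yaw":0},{"dp":[0.0049,0.0009,0],"yaw":0},{"dp":[0.0059,0.0011,0],"yaw":0},{"dp":[0.0069,0.0013,0],"yaw":0},{"dp":[0.0079,0.0015,0],"yaw":0}]'

```text
time_s: 13.05
tcp_pos: [0.4566, 0.2893, 0.0473]
eef_rot: [-180.0, -0.0, -169.5]
contact_force: [0.4, -0.1, -0.6]
gripper_width: 0.0158
gripper_force: 25.0
```

apply_moves --targets '[{"dp":[0.001,0.0002,0],"yaw":0},{"dp":[0.002,0.0004,0],"yaw":0},{"dp":[0.0029,0.0006,0],"yaw":0},{"dp":[0.0039,0.0007,0],"yaw":0},{"dp":[0.0049,0.0009,0],"yaw":0}]'

```text
time_s: 13.47
tcp_pos: [0.4615, 0.2902, 0.0473]
eef_rot: [-180.0, -0.0, -169.5]
contact_force: [0.6, 0.4, -1.2]
gripper_width: 0.016
gripper_force: 25.0
```

apply_moves --targets '[{"dp":[0.001,0.0002,0],"yaw":0},{"dp":[0.002,0.0004,0],"yaw":0},{"dp":[0.0029,0.0006,0],"yaw":0},{"dp":[0.0039,0.0007,0],"yaw":0}]'

```text
time_s: 13.8
tcp_pos: [0.4654, 0.2909, 0.0474]
eef_rot: [-180.0, -0.0, -169.5]
contact_force: [-0.2, 0.4, -0.8]
gripper_width: 0.0163
gripper_force: 25.0
```

apply_moves --targets '[{"dp":[0.001,0.0002,0],"yaw":0},{"dp":[0.002,0.0004,0],"yaw":0},{"dp":[0.0029,0.0006,0],"yaw":0},{"dp":[0.0039,0.0007,0],"yaw":0}]'

```text
time_s: 14.13
tcp_pos: [0.4693, 0.2916, 0.0474]
eef_rot: [180.0, 0.0, -169.5]
contact_force: [0.2, 0.1, -0.7]
gripper_width: 0.016
gripper_force: 25.0
```

apply_moves --targets '[{"dp":[0.001,0.0002,0],"yaw":0},{"dp":[0.002,0.0004,0],"yaw":0},{"dp":[0.0029,0.0006,0],"yaw":0},{"dp":[0.0039,0.0007,0],"yaw":0}]'

```text
time_s: 14.47
tcp_pos: [0.4732, 0.2923, 0.0474]
eef_rot: [180.0, 0.0, -169.5]
contact_force: [-0.5, 0.2, -1.9]
gripper_width: 0.0158
gripper_force: 25.0
```

apply_moves --targets '[{"dp":[0.001,0.0002,0],"yaw":0},{"dp":[0.002,0.0004,0],"yaw":0},{"dp":[0.0029,0.0006,0],"yaw":0},{"dp":[0.0039,0.0007,0],"yaw":0}]'

```text
time_s: 14.8
tcp_pos: [0.4771, 0.293, 0.0474]
eef_rot: [-180.0, -0.0, -169.5]
contact_force: [0.4, 0.7, -1.2]
gripper_width: 0.016
gripper_force: 25.0
```

apply_moves --targets '[{"dp":[0.001,0.0002,0],"yaw":0},{"dp":[0.002,0.0004,0],"yaw":0},{"dp":[0.0029,0.0006,0],"yaw":0}]'

```text
time_s: 15.05
tcp_pos: [0.48, 0.2936, 0.0474]
eef_rot: [180.0, -0.0, -169.5]
contact_force: [0.9, -1.2, -1.1]
gripper_width: 0.0155
gripper_force: 25.0
```

apply_moves --targets '[{"dp":[0.001,0.0002,0],"yaw":0},{"dp":[0.002,0.0004,0],"yaw":0},{"dp":[0.0029,0.0006,0],"yaw":0}]'

```text
time_s: 15.3
tcp_pos: [0.4829, 0.2942, 0.0474]
eef_rot: [180.0, 0.0, -169.5]
contact_force: [-0.0, 0.5, -2.1]
gripper_width: 0.016
gripper_force: 25.0
```

apply_moves --targets '[{"dp":[0.001,0.0002,0],"yaw":0},{"dp":[0.002,0.0004,0],"yaw":0},{"dp":[0.0029,0.0006,0],"yaw":0}]'

```text
time_s: 15.55
tcp_pos: [0.4858, 0.2948, 0.0474]
eef_rot: [-180.0, 0.0, -169.5]
contact_force: [0.4, 0.4, -1.2]
gripper_width: 0.0158
gripper_force: 25.0
```

apply_moves --targets '[{"dp":[0.001,0.0002,0],"yaw":0},{"dp":[0.002,0.0004,0],"yaw":0},{"dp":[0.0029,0.0006,0],"yaw":0}]'

```text
time_s: 15.8
tcp_pos: [0.4887, 0.2954, 0.0474]
eef_rot: [-180.0, 0.0, -169.5]
contact_force: [0.9, 0.7, -0.4]
gripper_width: 0.0159
gripper_force: 25.0
```

apply_moves --targets '[{"dp":[0.001,0.0002,0],"yaw":0},{"dp":[0.002,0.0004,0],"yaw":0},{"dp":[0.0029,0.0006,0],"yaw":0}]'

```text
time_s: 16.05
tcp_pos: [0.4916, 0.296, 0.0474]
eef_rot: [180.0, -0.0, -169.5]
contact_force: [0.7, 0.4, -1.0]
gripper_width: 0.0159
gripper_force: 25.0
```

apply_moves --targets '[{"dp":[0.001,0.0002,0],"yaw":0},{"dp":[0.002,0.0004,0],"yaw":0},{"dp":[0.0029,0.0006,0],"yaw":0}]'

```text
time_s: 16.3
tcp_pos: [0.4945, 0.2966, 0.0474]
eef_rot: [-180.0, -0.0, -169.5]
contact_force: [-0.2, -0.2, -0.9]
gripper_width: 0.0159
gripper_force: 25.0
```

Run:
```python
from h import *
F=[]
for i in range(4):
    cams.capture("scene"); F.append(get_state()["contact_force"])
I,W=cap("scene"); save("s2",cv2.resize(I[200:330,190:390],None,fx=4,fy=4))
print(np.mean(F,0),get_state()["tcp_pos"])
```

```text
[ 0.20654165 -0.19542335 -0.48732711] [0.49440865 0.29656434 0.04736397]
```

View pics/s2.png

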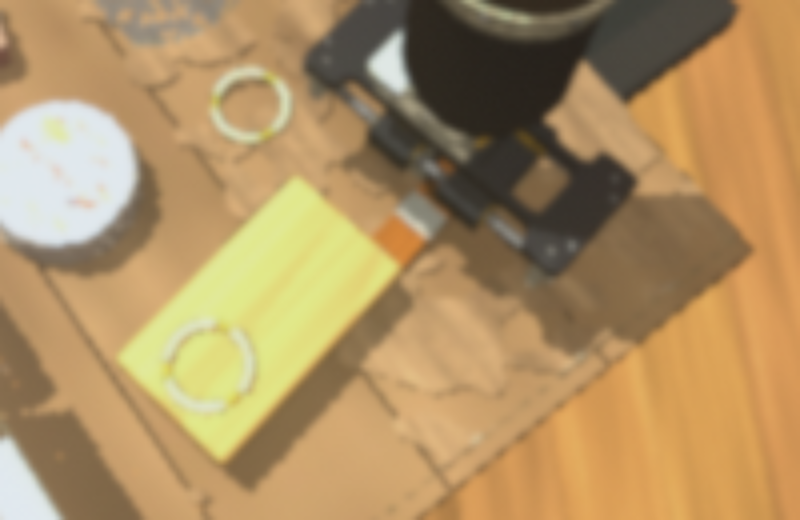

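The blade goes in under the deck's near left corner at about (400,235), correctly placed. There's no drag yet, so the gap must be close to 11 mm. I'll continue.

apply_moves --targets '[{"dp":[0.001,0.0002,0],"yaw":0},{"dp":[0.002,0.0004,0],"yaw":0},{"dp":[0.0029,0.0006,0],"yaw":0},{"dp":[0.0029,0.0006,0],"yaw":0}]'

```text
time_s: 16.88
tcp_pos: [0.4971, 0.297, 0.0473]
eef_rot: [-180.0, -0.0, -169.5]
contact_force: [-2.4, -0.9, 0.9]
gripper_width: 0.0159
gripper_force: 25.0
```

apply_moves --targets '[{"dp":[0.001,0.0002,0],"yaw":0},{"dp":[0.002,0.0004,0],"yaw":0},{"dp":[0.002,0.0004,0],"yaw":0}]'

```text
time_s: 17.13
tcp_pos: [0.4989, 0.2972, 0.0473]
eef_rot: [-180.0, -0.1, -169.5]
contact_force: [-5.3, -1.1, 2.5]
gripper_width: 0.0161
gripper_force: 25.0
```

apply_moves --targets '[{"dp":[0.001,0.0002,0],"yaw":0},{"dp":[0.001,0.0002,0],"yaw":0},{"dp":[0.001,0.0002,0],"yaw":0}]'

```text
time_s: 17.38
tcp_pos: [0.4997, 0.2973, 0.0473]
eef_rot: [-180.0, -0.1, -169.5]
contact_force: [-5.6, -0.8, 3.3]
gripper_width: 0.0157
gripper_force: 25.0
```

Run:
```python
from h import *
F=[]
for i in range(6):
    cams.capture("scene"); F.append(get_state()["contact_force"])
print(np.mean(F,0),np.std(F,0),get_state()["tcp_pos"],get_state()["moment"])
```

```text
[-6.02195088 -1.46135345  3.39808988] [0.41121407 0.26060545 0.32735858] [0.49967642 0.29732593 0.04732114] [-0.40549125  1.86084683 -0.01929569]
```

Contact began around x=0.4955. The tool now bears down on the feeler with about 3.4 N, which adds drag that isn't the foot's. I'll ease that off by raising the tool slightly and then continue.

apply_moves --targets '[{"dp":[0,0,0.0003],"yaw":0},{"dp":[0.0005,0.0001,0.0006],"yaw":0},{"dp":[0.001,0.0002,0.0008],"yaw":0},{"dp":[0.001,0.0002,0.0008],"yaw":0},{"dp":[0.001,0.0002,0.0008],"yaw":0}]'

```text
time_s: 18.1
tcp_pos: [0.5004, 0.2974, 0.0475]
eef_rot: [-179.9, -0.1, -169.5]
contact_force: [-5.9, -0.7, -0.0]
gripper_width: 0.0157
gripper_force: 25.0
```

```bash
cat > f.py <<'E'
from h import *
F=[]
for i in range(6):
    cams.capture("scene"); F.append(get_state()["contact_force"])
F=np.mean(F,0); s=get_state()
print(F,"along",F[0]*.983+F[1]*.184,s["tcp_pos"],s["eef_rot"],s["moment"])
E
python3 f.py
```

```text
[-5.22920155 -1.22818527 -0.37336761] along -5.3662912097985584 [0.50045731 0.29735663 0.04753182] [-1.79948996e+02 -1.09771357e-01 -1.69535418e+02] [-0.18972717  1.84854655 -0.01055868]
```

apply_moves --targets '[{"dp":[0.001,0.0002,0.0002],"yaw":0},{"dp":[0.002,0.0004,0.0004],"yaw":0},{"dp":[0.0025,0.0005,0.0005],"yaw":0},{"dp":[0.0025,0.0005,0.0005],"yaw":0}]'

```text
time_s: 18.73
tcp_pos: [0.5023, 0.2974, 0.0477]
eef_rot: [-179.9, -0.2, -169.6]
contact_force: [-7.1, -0.5, -1.8]
gripper_width: 0.016
gripper_force: 25.0
```

```bash
python3 f.py
```

```text
[-7.11729607 -0.44969118 -1.02954821] along -7.079045215954876 [0.50234073 0.29744213 0.04772087] [-179.9161125    -0.18175641 -169.54620352] [-0.26991     2.46487572  0.03959523]
```

apply_moves --targets '[{"dp":[0.0008,0.0002,-0.0001],"yaw":0},{"dp":[0.0016,0.0004,-0.0002],"yaw":0},{"dp":[0.0016,0.0004,-0.0002],"yaw":0},{"dp":[0.0016,0.0004,-0.0002],"yaw":0}]'

```text
time_s: 19.37
tcp_pos: [0.5037, 0.2976, 0.0476]
eef_rot: [-179.9, -0.2, -169.6]
contact_force: [-9.0, -1.2, 0.2]
gripper_width: 0.016
gripper_force: 25.0
```

```bash
python3 f.py
```

```text
[-8.55151167 -1.57838147  0.7518881 ] along -8.696558165619429 [0.50371509 0.29763992 0.0475682 ] [-179.90250921   -0.20549907 -169.55253492] [-0.55112077  2.75089398  0.0630935 ]
```

apply_moves --targets '[{"dp":[0,0,0],"yaw":0},{"dp":[0,0,0],"yaw":0},{"dp":[0,0,0],"yaw":0},{"dp":[0,0,0],"yaw":0},{"dp":[0,0,0],"yaw":0},{"dp":[0,0,0],"yaw":0},{"dp":[0,0,0],"yaw":0},{"dp":[0,0,0],"yaw":0}]' --grip -0.4

```text
time_s: 20.33
tcp_pos: [0.5055, 0.2989, 0.0485]
eef_rot: [180.0, 0.0, -169.5]
contact_force: [-0.4, -0.5, 0.2]
gripper_width: 0.0597
gripper_force: 0.0
```

apply_moves --targets '[{"dp":[0,0,0.01],"yaw":0},{"dp":[0,0,0.03],"yaw":0},{"dp":[0,0,0.055],"yaw":0},{"dp":[0,0,0.08],"yaw":0},{"dp":[-0.02,0,0.11],"yaw":0},{"dp":[-0.04,0,0.14],"yaw":0},{"dp":[-0.06,0,0.16],"yaw":0},{"dp":[-0.08,0,0.18],"yaw":0},{"dp":[-0.1,0,0.2],"yaw":0},{"dp":[-0.1,0,0.2],"yaw":0}]'

```text
time_s: 21.17
tcp_pos: [0.4043, 0.2996, 0.2539]
eef_rot: [179.7, 0.3, -169.4]
contact_force: [-0.3, 0.7, 0.6]
gripper_width: 0.0613
gripper_force: 0.0
```

Run:
```python
from h import *
print(get_state()["tcp_pos"],get_state()["contact_force"])
I,W=cap("scene"); save("s3",cv2.resize(I[200:330,190:390],None,fx=4,fy=4))
P=W.reshape(-1,3); P=P[np.isfinite(P).all(1)]
q=P[(abs(P[:,0]-.49)<.05)&(abs(P[:,1]-.297)<.06)&(P[:,2]>.05)&(P[:,2]<.07)]
if len(q)>3:
    print(len(q),q[:,2].max(),cv2.minAreaRect((q[:,:2]*1000).astype(np.float32)))
```

```text
[0.40430661 0.29962946 0.25390989] [-0.29469445  0.65767623  0.63572532]
68 0.06543178105614761 ((504.8691711425781, 299.6649475097656), (22.9696102142334, 15.703103065490723), 7.369143962860107)
```

View pics/s3.png

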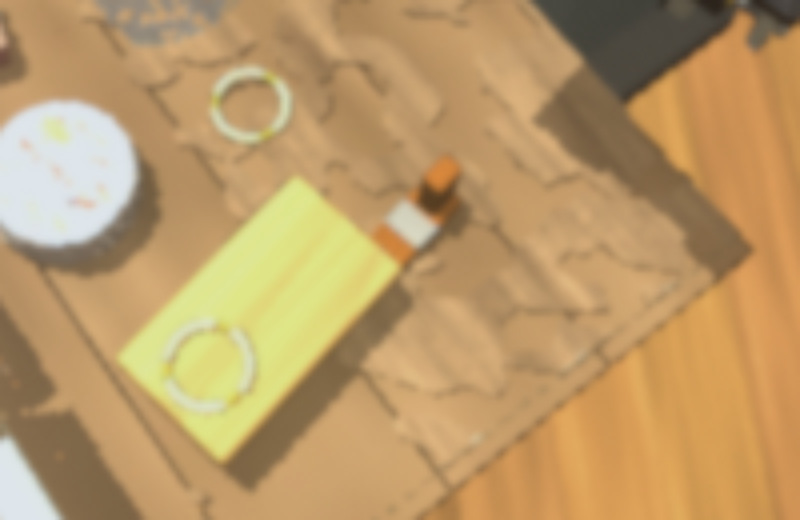

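The picture shows the feeler upright and flat, with its tab at (440,180) and its blade nipped under the near left corner. The other goods in this crop haven't moved, so I'll hand in.

```bash
python3 -c "
from plant import r
print(r.close_job())"
```

```text
the job is handed in; nothing more can be done
None
```

The feeler is nipped flat on the table under the short foot, pushed in until the drag read about 8.5 N (foot and table friction together), then released with the arm clear; none of the other goods were touched, and the job was handed in at about 21 s.

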